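# Key the parts carousel round to the red capacitor and hold it there

## Task

Lift the yellow-handled square key out of its wooden stand, push it fully home in the square socket at the middle of the parts carousel, and turn the carousel with it until the bin holding the red capacitor block faces the brass pointer at the front of the base. The turntable is sprung and swings back if let go, so finish while still gripping the key in its socket and holding the turntable still. Touch neither the turntable nor the parts in its bins with the robot, keep all parts in their bins, and leave the other things on the bench where they are.

Things in the scene. Friction and masses are not known exactly. Their poses are not given: they have to be found in the camera images.
- key: Turning key, 0.14 kg, upright in its stand at first. Square steel shank 16 x 16 mm, 60 mm long, under a yellow cross handle 56 mm long (x), 16 mm thick (y), 26 mm high (60 to 86 mm above the origin). Origin: centre of the shank's lower end; z up the shank. Grip the handle across its 16 mm. The shank fits the socket in any of four quarter turns.
- stand: Fixed dark wooden block 56 x 56 x 30 mm with an 18 mm square hole, 24 mm deep, in which the key stands. Origin: centre of its underside; the hole's sides are parallel to its x and y.
- base: Fixed cast aluminium carousel base, 190 mm across, with an arm to its front carrying an upright brass pointer (26 x 8 mm, top 40 mm above the table, 130 to 156 mm from the axis). Origin: centre of its underside, on the vertical turning axis; the pointer lies along its -x.
- carousel: Grey turntable 232 mm across, 8 mm thick, its underside 22 mm above the table, with six white open bins (40 x 40 mm outside, walls and floor 3 mm, 18 mm high) centred 85 mm from the axis, 60 degrees apart, one along its -x. Origin: on the axis at its underside; z up. It starts at rest within 0.38 rad of its x lying along the base's x, and turns up to 1.9 rad either way from where it starts.
- socket (a point): Centre of the mouth of the square socket in the turntable's aluminium hub (40 x 40 mm), 43 mm above the carousel's origin. Socket 17.6 mm wide, 2.5 mm chamfer, 28 mm deep, sides parallel to the carousel's x and y. Turning it works against a return spring of 0.15 N m/rad about its starting angle and friction of 0.05 N m.
- front (a point): Point fixed to the base where a bin's centre stands when that bin faces the pointer: 85 mm from the axis towards the pointer, at bin floor height.
- capacitor: Red ceramic capacitor block 22 x 22 x 26 mm, 0.03 kg, standing loose in its bin, at the start a bin next to the one nearest the pointer, on either side. Origin: centre of its underside.
- relay: Tin-plated steel relay 20 x 23 x 24 mm, loose in another bin. Origin: centre of its underside.
- plug: Brass banana plug, 18 mm across, 36 mm tall, standing loose in another bin. Origin: centre of its underside.
- meter: Orange hand multimeter 150 x 75 x 44 mm lying on the bench, a bystander. Origin: centre of its underside.
- spool: Blue spool 60 mm across, 46 mm tall, standing on the bench, a bystander. Origin: centre of its underside.
- driver: Black-handled screwdriver lying on the bench, a bystander. Origin near its middle.
- board_clip: Green circuit board 110 mm long held upright by a bronze spring clip on an aluminium foot 90 x 50 mm, 98 mm tall in all, fixed; a bystander. Origin: centre of its underside.

How it is judged:
By the outcome, as a careful person would: the job done as asked, in the order asked, and still so for the second after the job is handed in, while the arm keeps its last pose, push and grip.
It also fails if it takes over 45 s, if anything falls off the work surface, if the arm or the gripper's body presses on something with over 40 N, if the wrist force passes 120 N, or if a joint passes its speed limit or range.

## Robot

A 6-joint arm with a two-finger parallel gripper is mounted at the origin on the work surface. World frame = base frame: x ahead of the robot, y to its left, z up, the work surface at z = 0. Lengths are in m, angles in rad, forces in N, time in s.
With the tool pointing down it reaches from about 0.325 to 0.775 m from the base axis. Payload 5.5 kg.
Tool frame: the origin (TCP) lies between the finger pads; the fingertips stand 8 mm ahead of it and the grasp point (between the pads) lies 11 mm behind it; z points along the fingers, y is the line along which they close (so a half turn about z gives the same grasp; the last joint's range is limited). The gripper opens to 88 mm and grips with 3 to 60 N. Pads are 20 mm wide; open, the fingers measure 115 mm over their backs; the gripper's body (75 mm by 178 mm) begins 61 mm behind the grasp point.
Start: joints at [-1.293, 0.091, 1.231, -0, 1.82, -0.057], TCP at [0.197, -0.567, 0.231] pointing down, gripper open.
Joint ranges: [-2.87, 2.87], [-0.86, 2.18], [0.17, 2.46], [-1.51, 4.65], [0.06, 2.69], [-2.65, 2.65]. Speed limits (rad/s): [2.57, 2.57, 3.01, 3.14, 3.14, 3.14].

## Interface

Orientations are given as a 3x3 rotation matrix whose columns are the frame's x, y, z axes.
In Python, from rig import observe, snapshot, close_job gives the robot as it stands.
- The arm moves only by the tool apply_moves, never from a script. Its argument "motion" is a list of rows, each a list of 7 numbers: the closure, from 0 (fully open) to 1 (shut), then the shift along the tool's x, y, z scaled (see below), then the turn, a rotation vector about the tool's x, y, z scaled (see below). In form: [[grip, x, y, z, ax, ay, az], ...]. A call has 1 to 8 rows; each row is the pose to reach, as a shift and turn from the pose commanded when the call began, along the tool's axes at that moment; what a row does not reach only later rows make up. The controller multiplies each number of a shift by 25 cm and each number of a turn by 30 degrees. A row lasts 1/12 s, in which the tool goes at most 41.7 mm and 7.16 degrees, less where a joint would pass 70% of its speed; a pose out of reach is approached as far as the arm can. A call with a number of a shift or a turn outside -1 to 1 is refused whole. A call with a gripper value outside its range is refused whole. The fingers move at their own pace and stop on an object; the grip force is fixed at half the most. Time passes only in rows, so rows that repeat a pose let the fingers close. It gives the time, the measured TCP pose, the force, the opening and the grip force at its end, in the units of the state.
- observe(): the state, without advancing time (a new reading comes with each control period).
- snapshot(name): name is "scene" or "top"; returns a dict with "color" (420x560x3 uint8, red, green, blue), "K" (3x3 intrinsics, pixels), "cam_to_world" (4x4, takes a point from camera to world coordinates). Camera axes: x right, y up, looking along -z (the intrinsics and any distortion apply to the point x, -y, -z); pixel columns grow to the right and rows downward; lengths in m; the calibration is good to about 2 mm. A picture is of the moment at which its call begins. There is no depth.
- close_job(): hands the job in; it is judged then, once.
The state is a dict: "t": time; "joint_pos": joint angles; "joint_velocities": joint speeds; "joint_efforts": joint torques, N m; "tcp_pos": TCP position; "ee_rot": TCP orientation; "wrist_force": force on the tool from outside, world axes, zero at the start; "ft_torque": the same for the moment, N m; "grip_width": opening from 0.0 (shut) to 1.0 (fully open); "grip_force": force on a finger pad.
Only numpy, scipy, OpenCV 4.12 (cv2) and the standard library are available. Lean on these libraries where they do the work, as an engineer would, in place of code of your own. Each camera call takes 0.05 s, during which the arm holds its last target. There are 200 camera calls.

## Working session

There is one attempt and no reset: what is moved stays moved. The work goes in short steps, Python scripts to look and compute and a tool call to move; the robot and the scene stay as the last step left them, time stands still between calls to the robot, and variables do not carry over. Pictures are saved under pics/ and viewed, at most 10 in all, crops included, and the job is handed in when it is done.

Besides the shell and the picture viewer there is one more tool, called after "Call:" by a JSON object that holds its "fn" and its "kwargs", one argument or row to a line. apply_moves: Moves the arm, as the interface text tells. Shifts and turns lie within -1 to 1; 1 stands for 25 cm of shift or 30 degrees of turn. Its arguments: {"type":"object","properties":{"motion":{"type":"array"}},"required":["motion"]}

```bash
mkdir -p pics; python3 - <<'E'
from rig import observe, snapshot
import cv2,numpy as np
o=observe();print(o['t'],o['tcp_pos'],o['ee_rot'],o['grip_width'])
for n in("scene","top"):
    s=snapshot(n);cv2.imwrite(f'pics/{n}0.png',s['color'][:,:,::-1]);print(n,s['K'],s['cam_to_world'],[k for k in s])
    np.savez(f'{n}0.npz',**s)
E
```

```text
0.0 [ 0.19706144 -0.56643586  0.229545  ] [[ 9.44484008e-01  3.28556976e-01 -5.21942852e-04]
 [ 3.28557377e-01 -9.44482327e-01  1.78451111e-03]
 [ 9.33477735e-05 -1.85693038e-03 -9.99998272e-01]] 0.9987648927477993
scene [[466.91754325   0.         273.70366604]
 [  0.         466.91754325 212.6355835 ]
 [  0.           0.           1.        ]] [[-0.37090121 -0.62553391  0.68639611  1.39806094]
 [ 0.92862531 -0.24238146  0.28090257  0.33345171]
 [-0.00934439  0.74159191  0.6707862   0.84313603]
 [ 0.          0.          0.          1.        ]] ['color', 'K', 'cam_to_world']
top [[387.80357794   0.         278.06617354]
 [  0.         387.80357794 209.63750847]
 [  0.           0.           1.        ]] [[-0.00726193  0.98810216 -0.15362741  0.45731041]
 [-0.9999055  -0.00896853 -0.01041858  0.0079883 ]
 [-0.01167243  0.15353724  0.98807392  1.01955858]
 [ 0.          0.          0.          1.        ]] ['color', 'K', 'cam_to_world']
```

View pics/scene0.png

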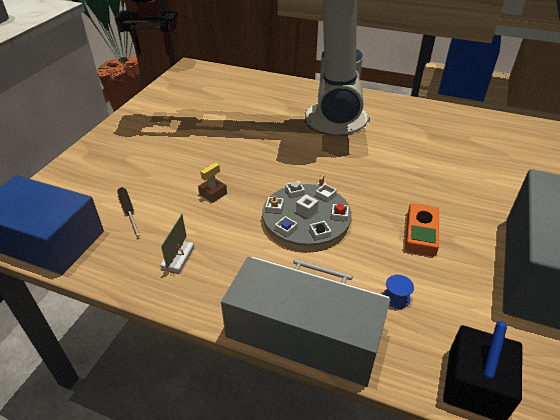

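View pics/top0.png

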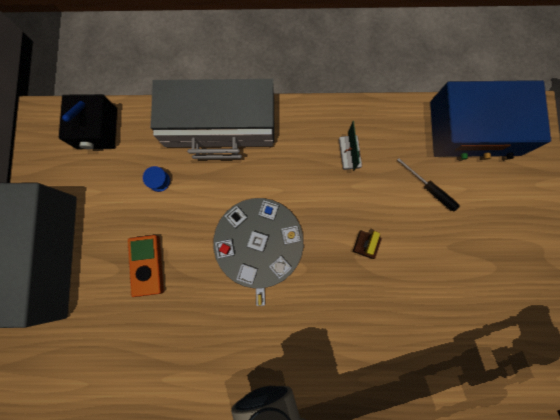

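The scene view shows the key at (210,178) and the carousel centre at (307,204), with the red block at (340,210). The top view shows the carousel centre at (258,242), the red block at (225,249), the pointer at (261,297), and the key and stand at (370,244). I'll zoom in on both next.

```bash
python3 - <<'E'
import cv2,numpy as np
a=np.load('top0.npz')['color'][:,:,::-1];b=np.load('scene0.npz')['color'][:,:,::-1]
A=cv2.resize(a[190:310,205:315],None,fx=4,fy=4,interpolation=cv2.INTER_CUBIC)
B=cv2.resize(a[220:270,345:390],None,fx=6,fy=6,interpolation=cv2.INTER_CUBIC)
C=cv2.resize(b[155:210,190:235],None,fx=6,fy=5,interpolation=cv2.INTER_CUBIC)
im=np.zeros((600,800,3),np.uint8);im[:480,:440]=A;im[:300,450:720]=B;im[305:580,450:720]=C
cv2.imwrite('pics/crop1.png',im)
E
```

```text
(no output)
```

View pics/crop1.png

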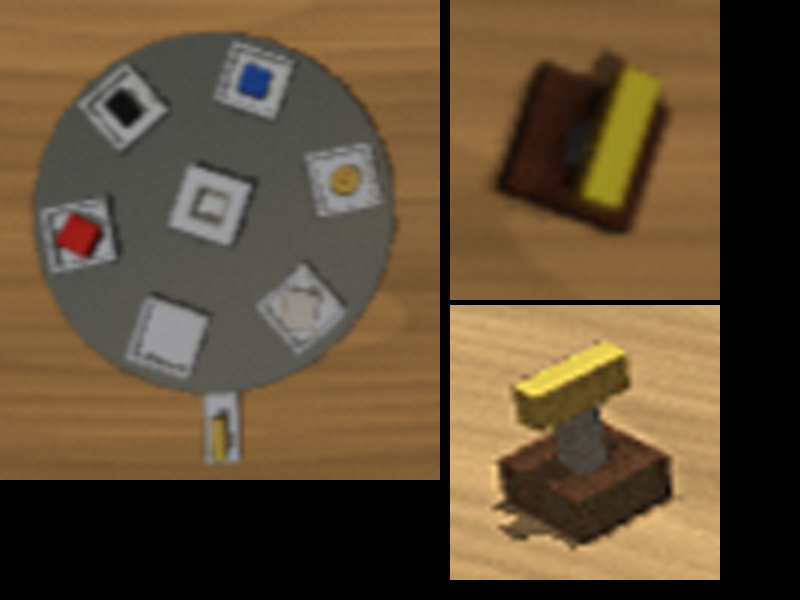

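The crops show the bright key handle top at about (368–380, 230–255) in the top image, the hub at (258,241) and bins with clear white rims. The part tilt is consistent with the turntable being about 20° off. Next I'll measure it all.

```bash
cat > h.py <<'E'
import cv2,numpy as np
def ray(s,uv,z):
    uv=np.atleast_2d(uv).astype(float);K=s['K'];T=s['cam_to_world']
    d=np.c_[(uv[:,0]-K[0,2])/K[0,0],-(uv[:,1]-K[1,2])/K[1,1],-np.ones(len(uv))]@T[:3,:3].T
    o=T[:3,3];return o+d*((z-o[2])/d[:,2])[:,None]
def proj(s,p):
    T=s['cam_to_world'];c=(np.atleast_2d(p)-T[:3,3])@T[:3,:3];K=s['K']
    return np.c_[K[0,0]*c[:,0]/-c[:,2]+K[0,2],K[1,1]*c[:,1]/c[:,2]+K[1,2]]
def blobs(s,lo,hi,box,amin=20,k=4):
    x0,x1,y0,y1=box;im=cv2.resize(s['color'][y0:y1,x0:x1],None,fx=k,fy=k,interpolation=cv2.INTER_CUBIC)
    m=cv2.inRange(cv2.cvtColor(im,cv2.COLOR_RGB2HSV),lo,hi)
    cs,_=cv2.findContours(m,cv2.RETR_EXTERNAL,cv2.CHAIN_APPROX_NONE)
    return [(c[:,0]+.5)/k-.5+[x0,y0] for c in cs if cv2.contourArea(c)>amin*k*k]
def rect(s,c,z):
    P=ray(s,c,z)[:,:2];r=cv2.minAreaRect((P*1000).astype(np.float32))
    b=cv2.boxPoints(r);e=b[1]-b[0];f=b[2]-b[1];l=e if np.hypot(*e)>np.hypot(*f) else f
    return np.array(r[0]),np.array(r[1]),np.degrees(np.arctan2(l[1],l[0]))%180
E
python3 - <<'E'
from h import *
t=dict(np.load('top0.npz'));s=dict(np.load('scene0.npz'))
np.set_printoptions(precision=1,suppress=True)
for n,lo,hi,z in (('keytop',(22,120,120),(35,255,255),.092),):
    for S,box in((t,(345,390,220,270)),(s,(190,235,155,210))):
        for c in blobs(S,lo,hi,box,15): print(n,*rect(S,c,z))
for v in (120,130,140,150): 
    for c in blobs(s,(22,100,v+40),(35,255,255),(190,235,155,210),15): print('scene v',v+40,*rect(s,c,.092))
for c in blobs(t,(0,90,20),(20,255,90),(345,390,220,270),100): print('stand',*rect(t,c,.03))
for S,box in((t,(205,315,190,310)),(s,(255,360,170,255))):
    print('white')
    for c in blobs(S,(0,0,135 if S is t else 150),(180,50,255),box,60):
        u=c.mean(0); z=.065
        for z in (.048,.065): print(u,z,*rect(S,c,z))
for c in blobs(t,(0,150,80),(8,255,255),(205,315,190,310)): print('red',*rect(t,c,.051))
for c in blobs(t,(18,110,80),(35,255,255),(250,275,285,310),3): print('pointer',*rect(t,c,.04))
E
```

```text
keytop [ 520.7 -208.8] [15.3 54.9] 159.31963
keytop [ 523.4 -209.5] [18.8 57.2] 160.58562
scene v 160 [ 522.8 -210. ] [17.9 56. ] 158.81989
scene v 170 [ 522.7 -209.8] [17.3 55.9] 159.7424
scene v 180 [ 522.5 -210.1] [17.  55.5] 159.32437
scene v 190 [ 522.4 -210.2] [16.7 55.2] 158.69696
stand [ 525.5 -207.2] [61.3 73.9] 159.1279
white
[247.3 272.6] 0.048 [450.5  96.2] [36.1 32.4] 72.68884
[247.3 272.6] 0.065 [450.6  94.7] [35.5 31.8] 72.68898
[280.8 267.5] 0.048 [465.8  12.3] [35.5 34.2] 34.652897
[280.8 267.5] 0.065 [465.7  12.2] [34.9 33.6] 34.652924
[256.9 240.9] 0.048 [529.7  72.1] [38.7 38.7] 161.10509
[256.9 240.9] 0.065 [528.5  71. ] [38.1 38.1] 161.10522
[290.9 234.9] 0.048 [543.5 -13.2] [36.4 33.2] 17.57013
[290.9 234.9] 0.065 [542.  -12.9] [35.7 32.7] 17.570162
[268.7 210.7] 0.048 [605.9  42.4] [33.2 33.3] 161.38724
[268.7 210.7] 0.065 [603.3  41.8] [32.6 32.7] 161.38724
white
[319.9 227.4] 0.048 [592.7 126.2] [43.1 42.9] 41.075226
[319.9 227.4] 0.065 [609.9 130.6] [42.2 42. ] 41.075275
[285.6 223.3] 0.048 [609.8  42.7] [42.4 43.2] 160.27635
[285.6 223.3] 0.065 [626.7  48.9] [41.5 42.2] 160.2764
[306.9 200.9] 0.048 [510.   63.8] [43.2 42.9] 71.516846
[306.9 200.9] 0.065 [529.   69.6] [42.3 42. ] 71.51695
[325.6 189.3] 0.048 [446.1  96.5] [45.2 47.7] 161.68658
[325.6 189.3] 0.065 [466.5 101.6] [44.3 46.7] 161.68652
[294.4 186.8] 0.048 [464.9  13.6] [44.5 43.3] 41.136456
[294.4 186.8] 0.065 [484.9  20.4] [43.5 42.4] 41.136433
red [511.5 153.8] [21.7 21.2] 63.798336
pointer [385.8  65.5] [25.3  8.6] 0.042240947
```

Measured positions, which agree across both views and with the given sizes:

| Item | Position (mm) | Angle |
|---|---|---|
| Key | (522, −209.5) | Handle at 159.3° |
| Hub | (528.7, 70.3) | Carousel yaw about −18.8° |
| Red bin | – | 101° |
| Pointer | – | About 182° |

The carousel therefore has to turn about +81°. I'm moving towards the key.

Call:
{"fn": "apply_moves", "kwargs": {
  "motion": [
    [0,0.848,-0.46,0.12,0,0,0.665],
    [0,0.848,-0.46,0.12,0,0,0.665],
    [0,0.848,-0.46,0.12,0,0,0.665],
    [0,0.848,-0.46,0.12,0,0,0.665],
    [0,0.848,-0.46,0.12,0,0,0.665],
    [0,0.848,-0.46,0.12,0,0,0.665],
    [0,0.848,-0.46,0.12,0,0,0.665]
  ]
}}

```text
t: 0.68
tcp_pos: [0.363, -0.3836, 0.1993]
ee_rot: [[1.0, -0.007, 0.001], [-0.007, -1.0, 0.004], [0.001, -0.004, -1.0]]
wrist_force: [0.7, 0.7, -0.2]
grip_width: 0.999
grip_force: 0.0
```

```bash
cat > go.py <<'E'
# usage: go.py x y z(mm) yaw_of_tool_y(deg): shift/turn in tool units from the measured pose
import sys,numpy as np
from scipy.spatial.transform import Rotation as R
from rig import observe
x,y,z,a=map(float,sys.argv[1:5]);o=observe();M=np.array(o['ee_rot']);p=np.array(o['tcp_pos'])*1000
a=np.radians(a);Y=[np.cos(a),np.sin(a),0];Z=[0,0,-1];G=np.c_[np.cross(Y,Z),Y,Z]
print('t',o['t'],'tcp',p.round(1),'yaw',np.degrees(np.arctan2(M[1,1],M[0,1])).round(2),'q',np.round(o['joint_pos'],2),'F',np.round(o['wrist_force'],1),np.round(o['ft_torque'],2),'grip',o['grip_width'],o['grip_force'])
print('shift',(M.T@(np.array([x,y,z])-p)/250).round(4),'turn',(np.degrees(R.from_matrix(M.T@G).as_rotvec())/30).round(4))
E
python3 go.py 522 -209.5 150 -110.7
```

```text
t 0.6833 tcp [ 363.  -383.6  199.3] yaw -90.4 q [-0.88 -0.1   1.48  0.    1.77  0.7 ] F [ 0.7  0.7 -0.2] [-0.01  0.02 -0.01] grip 0.9993974812990216 0.0
shift [ 0.6308 -0.7     0.2002] turn [-6.900e-03  1.000e-04  6.767e-01]
```

Call:
{"fn": "apply_moves", "kwargs": {
  "motion": [
    [0,0.631,-0.7,0.2,-0.007,0,0.676],
    [0,0.631,-0.7,0.2,-0.007,0,0.676],
    [0,0.631,-0.7,0.2,-0.007,0,0.676],
    [0,0.631,-0.7,0.2,-0.007,0,0.676],
    [0,0.631,-0.7,0.2,-0.007,0,0.676],
    [0,0.631,-0.7,0.2,-0.007,0,0.676],
    [0,0.631,-0.7,0.2,-0.007,0,0.676],
    [0,0.631,-0.7,0.2,-0.007,0,0.676]
  ]
}}

```text
t: 1.35
tcp_pos: [0.5201, -0.214, 0.1491]
ee_rot: [[0.935, -0.356, -0.003], [-0.356, -0.935, -0.002], [-0.002, 0.003, -1.0]]
wrist_force: [0.3, 0.5, 0.0]
grip_width: 1.002
grip_force: 0.0
```

```bash
python3 go.py 522 -209.5 68 -110.7
```

```text
t 1.35 tcp [ 520.1 -214.   149.1] yaw -110.83 q [-0.45 -0.01  1.48 -0.    1.67  1.49] F [0.3 0.5 0. ] [ 0.02 -0.02 -0.02] grip 1.0015091966859972 0.0
shift [ 0.0015 -0.0206  0.3242] turn [ 0.0066  0.0042 -0.0044]
```

Call:
{"fn": "apply_moves", "kwargs": {
  "motion": [
    [0,0,-0.02,0.1,0,0,0],
    [0,0,-0.02,0.15,0,0,0],
    [0,0,-0.02,0.16,0,0,0],
    [0,0,-0.02,0.16,0,0,0]
  ]
}}

```text
t: 1.68
tcp_pos: [0.5199, -0.212, 0.1092]
ee_rot: [[0.933, -0.361, -0.004], [-0.361, -0.933, -0.003], [-0.002, 0.004, -1.0]]
wrist_force: [-0.1, -0.3, 0.2]
grip_width: 1.001
grip_force: 0.0
```

```bash
python3 go.py 522 -209.5 68 -110.7
```

```text
t 1.6833 tcp [ 519.9 -212.   109.2] yaw -111.14 q [-0.45 -0.    1.54 -0.    1.6   1.49] F [-0.1 -0.3  0.2] [0.05 0.01 0.01] grip 1.0011091827715355 0.0
shift [ 0.0045 -0.0128  0.1649] turn [ 0.0072  0.0047 -0.0147]
```

Call:
{"fn": "apply_moves", "kwargs": {
  "motion": [
    [0,0.004,-0.013,0.1,0.007,0.004,-0.014],
    [0,0.004,-0.013,0.165,0.007,0.004,-0.014],
    [0,0.004,-0.013,0.165,0.007,0.004,-0.014],
    [0,0.004,-0.013,0.165,0.007,0.004,-0.014]
  ]
}}

```text
t: 2.02
tcp_pos: [0.5229, -0.2092, 0.0697]
ee_rot: [[0.936, -0.353, 0.002], [-0.353, -0.936, -0.001], [0.002, 0.0, -1.0]]
wrist_force: [-0.3, -0.5, 1.1]
grip_width: 1.004
grip_force: 0.0
```

```bash
python3 go.py 522 -209.5 68 -110.7; python3 - <<'E'
from h import *
from rig import snapshot
s=snapshot('scene')
cv2.imwrite('pics/g1.png',cv2.resize(s['color'][130:220,160:270,::-1],None,fx=6,fy=6,interpolation=cv2.INTER_CUBIC))
E
```

```text
t 2.0167 tcp [ 522.9 -209.2   69.7] yaw -110.69 q [-0.44  0.02  1.59  0.    1.53  1.49] F [-0.3 -0.5  1.1] [0.05 0.03 0.04] grip 1.0036926777266115 0.0
shift [-0.0031  0.0025  0.0067] turn [ 0.0002 -0.0035  0.0004]
```

View pics/g1.png

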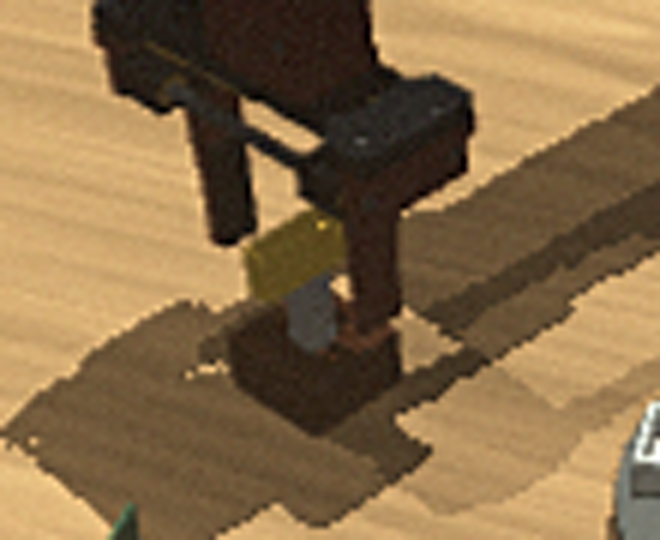

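The fingers straddle the yellow handle, with the handle at crop position (295,250) and the fingers at (230,170) and (370,260). I'm closing now.

Call:
{"fn": "apply_moves", "kwargs": {
  "motion": [
    [0.5,0,0,0.004,0,0,0],
    [1,0,0,0.004,0,0,0],
    [1,0,0,0.004,0,0,0],
    [1,0,0,0.004,0,0,0],
    [1,0,0,0.004,0,0,0],
    [1,0,0,0.004,0,0,0],
    [1,0,0,0.004,0,0,0],
    [1,0,0,0.004,0,0,0]
  ]
}}

```text
t: 2.73
tcp_pos: [0.5235, -0.2085, 0.0683]
ee_rot: [[0.936, -0.352, 0.002], [-0.352, -0.936, -0.001], [0.003, -0.0, -1.0]]
wrist_force: [-0.3, -0.4, 0.4]
grip_width: 0.437
grip_force: 0.0
```

```bash
python3 go.py 522 -209.5 160 -110.7
```

```text
t 2.7333 tcp [ 523.5 -208.5   68.3] yaw -110.62 q [-0.44  0.02  1.59  0.    1.53  1.49] F [-0.3 -0.4  0.4] [ 0.1  -0.    0.01] grip 0.43692916978187046 0.0
shift [-0.0032  0.0059 -0.3667] turn [-0.0001 -0.005   0.0026]
```

Call:
{"fn": "apply_moves", "kwargs": {
  "motion": [
    [1,-0.002,0.002,0,0,0,0],
    [1,-0.002,0.002,0,0,0,0],
    [1,-0.002,0.002,0,0,0,0],
    [1,-0.002,0.002,0,0,0,0],
    [1,-0.002,0.002,0,0,0,0],
    [1,-0.002,0.002,0,0,0,0],
    [1,-0.002,0.002,0,0,0,0],
    [1,-0.002,0.002,0,0,0,0]
  ]
}}

```text
t: 3.4
tcp_pos: [0.5228, -0.2088, 0.0683]
ee_rot: [[0.936, -0.352, 0.002], [-0.352, -0.936, -0.001], [0.003, -0.0, -1.0]]
wrist_force: [-0.3, -0.3, 0.8]
grip_width: 0.18
grip_force: 30.0
```

```bash
python3 go.py 522 -209.5 160 -110.7
```

```text
t 3.4 tcp [ 522.8 -208.8   68.3] yaw -110.63 q [-0.44  0.02  1.59  0.    1.53  1.49] F [-0.3 -0.3  0.8] [ 0.03 -0.02 -0.04] grip 0.1804420711853239 29.992206059396267
shift [-0.0011  0.0038 -0.3667] turn [-0.0001 -0.005   0.0024]
```

Call:
{"fn": "apply_moves", "kwargs": {
  "motion": [
    [1,0,0,-0.1,0,0,0],
    [1,0,0,-0.2,0,0,0],
    [1,0,0,-0.3,0,0,0],
    [1,0,0,-0.37,0,0,0],
    [1,0,0,-0.37,0,0,0],
    [1,0,0,-0.37,0,0,0]
  ]
}}

```text
t: 3.9
tcp_pos: [0.523, -0.2089, 0.1613]
ee_rot: [[0.936, -0.352, 0.004], [-0.352, -0.936, -0.002], [0.004, 0.0, -1.0]]
wrist_force: [-0.2, -0.0, -2.3]
grip_width: 0.18
grip_force: 30.0
```

```bash
python3 go.py 528.7 70.3 160 -108.8
```

```text
t 3.9 tcp [ 523.  -208.9  161.3] yaw -110.63 q [-0.44 -0.01  1.46  0.    1.69  1.49] F [-0.2 -0.  -2.3] [0.1  0.04 0.02] grip 0.18026303573642632 29.99986745417118
shift [-0.3722 -1.0531  0.0035] turn [ 0.0002 -0.0085 -0.0609]
```

Call:
{"fn": "apply_moves", "kwargs": {
  "motion": [
    [1,-0.05,-0.13,0,0,0,0],
    [1,-0.1,-0.28,0,0,0,-0.03],
    [1,-0.15,-0.43,0,0,0,-0.06],
    [1,-0.2,-0.58,0,0,0,-0.06],
    [1,-0.26,-0.73,0,0,0,-0.06],
    [1,-0.32,-0.88,0,0,0,-0.06],
    [1,-0.352,-0.98,0,0,-0.006,-0.06],
    [1,-0.352,-1.0,0,0,-0.006,-0.06]
  ]
}}

```text
t: 4.57
tcp_pos: [0.5269, 0.0606, 0.1578]
ee_rot: [[0.948, -0.318, -0.005], [-0.318, -0.948, 0.002], [-0.005, -0.0, -1.0]]
wrist_force: [-0.6, 0.5, -1.9]
grip_width: 0.18
grip_force: 30.0
```

```bash
python3 go.py 528.7 70.3 150 -108.8
```

```text
t 4.5667 tcp [526.9  60.6 157.8] yaw -108.55 q [ 0.05 -0.09  1.54  0.    1.7   1.94] F [-0.6  0.5 -1.9] [0.02 0.02 0.03] grip 0.1801753489975806 30.000151097774506
shift [-0.0056 -0.0392  0.0314] turn [-0.0006  0.0094  0.0082]
```

Call:
{"fn": "apply_moves", "kwargs": {
  "motion": [
    [1,-0.006,-0.038,0.04,0,0.009,0.008],
    [1,-0.006,-0.038,0.068,0,0.009,0.008],
    [1,-0.006,-0.038,0.068,0,0.009,0.008],
    [1,-0.006,-0.038,0.068,0,0.009,0.008]
  ]
}}

```text
t: 4.9
tcp_pos: [0.5292, 0.0646, 0.1416]
ee_rot: [[0.945, -0.328, 0.001], [-0.328, -0.945, -0.002], [0.001, 0.002, -1.0]]
wrist_force: [0.7, -1.0, -2.1]
grip_width: 0.181
grip_force: 30.0
```

```bash
python3 go.py 528.7 70.3 138 -108.8; python3 - <<'E'
from h import *
from rig import snapshot
im=np.zeros((600,800,3),np.uint8)
for i,(n,b) in enumerate((('scene',(262,352,130,255)),('top',(215,305,180,305)))):
    s=snapshot(n);np.savez(n+'1.npz',**s);x0,x1,y0,y1=b
    c=cv2.resize(s['color'][y0:y1,x0:x1,::-1],None,fx=4.4,fy=4.4,interpolation=cv2.INTER_CUBIC);im[:c.shape[0],i*400:i*400+c.shape[1]]=c
cv2.imwrite('pics/h1.png',im)
E
```

```text
t 4.9 tcp [529.2  64.6 141.6] yaw -109.15 q [ 0.06 -0.09  1.57 -0.    1.66  1.96] F [ 0.7 -1.  -2.1] [-0.    0.05 -0.01] grip 0.18080075640384688 29.999762400984764
shift [-0.0096 -0.021   0.0144] turn [ 0.0032 -0.0027 -0.0115]
```

View pics/h1.png

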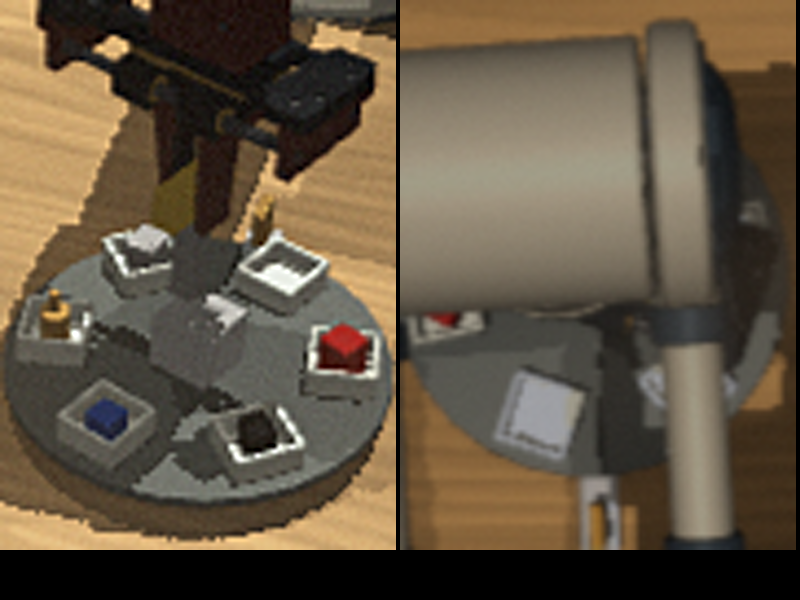

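The scene crop shows the key above the hub, with the shank in shadow at crop position (200,250). The arm hides the hub from the top camera. The arm lags a little, so I'm letting it settle with a correction.

Call:
{"fn": "apply_moves", "kwargs": {
  "motion": [
    [1,-0.01,-0.021,0,0.003,-0.003,-0.011],
    [1,-0.01,-0.021,0,0.003,-0.003,-0.011],
    [1,-0.01,-0.021,0,0.003,-0.003,-0.011],
    [1,-0.01,-0.021,0,0.003,-0.003,-0.011],
    [1,-0.01,-0.021,0,0.003,-0.003,-0.011],
    [1,-0.01,-0.021,0,0.003,-0.003,-0.011]
  ]
}}

```text
t: 5.5
tcp_pos: [0.5293, 0.0715, 0.1437]
ee_rot: [[0.947, -0.321, 0.003], [-0.321, -0.947, 0.001], [0.003, -0.002, -1.0]]
wrist_force: [0.4, 0.1, -1.1]
grip_width: 0.18
grip_force: 30.0
```

```bash
python3 go.py 528.7 70.3 138 -108.8; python3 - <<'E'
from h import *
from rig import snapshot,observe
s=snapshot('scene');np.savez('scene2.npz',**s)
print(proj(s,[[.5287,.0703,.08],[.5287,.0703,.065],[.5287,.0703,.14]]))
g=s['color'][160:220,275:340].astype(float)[:,:,::-1];g=np.clip(255*(g/255)**.45,0,255).astype(np.uint8)
cv2.imwrite('pics/h2.png',cv2.resize(g,None,fx=9,fy=9,interpolation=cv2.INTER_CUBIC))
E
```

```text
t 5.5 tcp [529.3  71.5 143.7] yaw -108.74 q [ 0.07 -0.09  1.56  0.    1.66  1.97] F [ 0.4  0.1 -1.1] [0.05 0.02 0.03] grip 0.17979203924998416 29.99974027276039
shift [-0.001   0.0053  0.0229] turn [-0.0031 -0.0054  0.002 ]
[[307.34752955 196.18560365]
 [307.11855954 200.67949138]
 [308.3037466  177.41837677]]
```

View pics/h2.png

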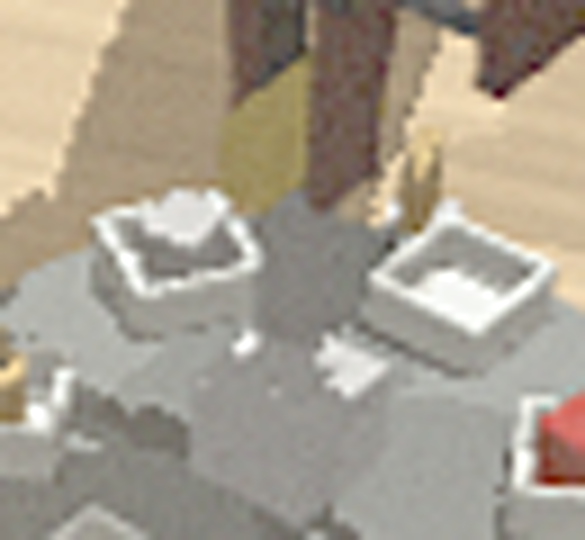

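The shank tip sits near crop position (305,340), which is pixel (308.5,198). Its silhouette blends with the shadow, so I'll check intensity profiles.

```bash
python3 - <<'E'
from h import *
s=dict(np.load('scene2.npz'));g=s['color'].astype(int)
for r in range(182,204): print(r,*[f'{v:3d}' for v in g[r,298:326].sum(1)//3])
c,sn=np.cos(np.radians(-18.8)),np.sin(np.radians(-18.8))
for z in (.0814,.1014):
    p=[[.5293+c*a-sn*b,.0715+sn*a+c*b,z] for a,b in((.008,.008),(-.008,.008),(-.008,-.008),(.008,-.008))]
    print(proj(s,p).round(1).tolist())
E
```

```text
182 209 246 127  60  66  63  59  61  62  64  62  32  21  22  41  72  79  70 145 160 174  80  42  51  44  69 168 187
183 192 214 110  70  78  67  50  57  56  56  64  50  36  40  63  85  82  68  77 154 255 120  41  52  39 145 209 208
184 196 118 142 156  79  57  54  60  53  62  57  58  56  60  59  67  64  65 160 157 137  64  46  46  69 200 226 228
185 132  59 146 255 124  38  60  62  55  59  63  60  60  54  50  56  56  51  75  76  53  49  46  33 155 171 114  98
186  70  53  66 180 159  67  49  60  62  56  55  57  57  57  61  58  59  56  47  59  35  74 109 218 183 105  68  72
187  64  57  52  77 253 147  52  60  61  62  64  61  55  61  64  56  60  55  53  36  14 142 218 183 106  86  76  85
188  63  56  50  53 175 166  74  51  61  55  60  59  60  65  47  59  62  53  51  39 139 195 150 103  84  84  76  80
189  57  47  85 156 222 158  64  55  61  61  59  61  57  58  53  56  55  54  39 110 161 107  85  77  74  66  58  94
190 189 195 171 131 110  72  56  58  57  64  58  56  57  56  59  56  60  47 172 196 113  70  75  65 130 202 248 252
191 100  99  92  87  87  65  61  58  60  61  60  57  58 
[... 881 characters left out ...]
85  73 135 116  69  73  81  69  76  78  75 155 196 195 190 197 175 121  92  89  86  49  49  56  84  87  85
200  82  77  76  78  74  72  76  80  76  76  77  71 129 152 159 179 192 193 196 183 113  98  90  91  57  47  56  84
201  76  81  77  72  75  82  74  71  74  73  78  72  71  76 158 191 190 200 209 134  88  92  95 117 116 118  65  49
202  87  76  80  82  78  80  72  65  76  77  76  74  65 145 197 204 204 186 110  74  86  91  86 111 115 117 115 114
203  76  77  82  78  77  78  78 108  82  73  76  69  68  84  86 206 165 100  72  74  90 110 118 121 118 114 119 120
[[308.3, 198.9], [312.2, 195.8], [307.2, 193.2], [303.3, 196.3]]
[[308.7, 192.8], [312.6, 189.6], [307.5, 187.1], [303.6, 190.1]]
```

The left edge and the tip match the prediction to within a pixel, so I'm lowering slowly into the chamfer.

Call:
{"fn": "apply_moves", "kwargs": {
  "motion": [
    [1,0.002,0.001,0.02,-0.003,-0.005,0.002],
    [1,0.002,0.001,0.04,-0.003,-0.005,0.002],
    [1,0.002,0.001,0.055,-0.003,-0.005,0.002],
    [1,0.002,0.001,0.065,-0.003,-0.005,0.002],
    [1,0.002,0.001,0.07,-0.003,-0.005,0.002],
    [1,0.002,0.001,0.075,-0.003,-0.005,0.002],
    [1,0.002,0.001,0.08,-0.003,-0.005,0.002],
    [1,0.002,0.001,0.08,-0.003,-0.005,0.002]
  ]
}}

```text
t: 6.22
tcp_pos: [0.5297, 0.0712, 0.1234]
ee_rot: [[0.947, -0.322, -0.0], [-0.322, -0.947, -0.0], [-0.0, 0.0, -1.0]]
wrist_force: [-0.0, 0.7, -1.5]
grip_width: 0.18
grip_force: 30.0
```

```bash
python3 go.py 529.8 71 110 -108.8
```

```text
t 6.2167 tcp [529.7  71.2 123.4] yaw -108.79 q [ 0.07 -0.08  1.59 -0.    1.63  1.97] F [-0.   0.7 -1.5] [ 0.02 -0.03 -0.  ] grip 0.18039011342542263 29.999835267663002
shift [0.0004 0.0005 0.0537] turn [0.0001 0.0001 0.0002]
```

No contact force and already 4 mm below the mouth, so I'm continuing.

Call:
{"fn": "apply_moves", "kwargs": {
  "motion": [
    [1,0,0,0.01,0,0,0],
    [1,0,0,0.02,0,0,0],
    [1,0,0,0.03,0,0,0],
    [1,0,0,0.04,0,0,0],
    [1,0,0,0.05,0,0,0],
    [1,0,0,0.05,0,0,0]
  ]
}}

```text
t: 6.72
tcp_pos: [0.5295, 0.0711, 0.1103]
ee_rot: [[0.947, -0.322, -0.001], [-0.322, -0.947, -0.0], [-0.001, 0.0, -1.0]]
wrist_force: [-0.4, -0.3, -2.0]
grip_width: 0.179
grip_force: 30.0
```

```bash
python3 go.py 529.8 71 99.5 -108.8
```

```text
t 6.7167 tcp [529.5  71.1 110.3] yaw -108.8 q [ 0.07 -0.08  1.61 -0.    1.61  1.97] F [-0.4 -0.3 -2. ] [0.07 0.03 0.02] grip 0.1793594736063914 29.99976508319378
shift [ 0.0013 -0.0001  0.043 ] turn [0.0009 0.0017 0.0001]
```

Call:
{"fn": "apply_moves", "kwargs": {
  "motion": [
    [1,0,0,0.01,0,0,0],
    [1,0,0,0.02,0,0,0],
    [1,0,0,0.03,0,0,0],
    [1,0,0,0.036,0,0,0],
    [1,0,0,0.04,0,0,0],
    [1,0,0,0.044,0,0,0],
    [1,0,0,0.046,0,0,0],
    [1,0,0,0.046,0,0,0]
  ]
}}

```text
t: 7.38
tcp_pos: [0.5298, 0.0711, 0.0995]
ee_rot: [[0.947, -0.322, 0.0], [-0.322, -0.947, -0.0], [0.0, 0.0, -1.0]]
wrist_force: [-0.4, -0.0, -2.2]
grip_width: 0.18
grip_force: 30.0
```

```bash
python3 go.py 529.8 71 99.5 -108.8
```

```text
t 7.3833 tcp [529.8  71.1  99.5] yaw -108.8 q [ 0.07 -0.07  1.63 -0.    1.59  1.97] F [-0.4 -0.  -2.2] [ 0.05  0.09 -0.01] grip 0.17959270163771157 29.99972105026245
shift [0.0002 0.0004 0.0001] turn [ 0.     -0.0001  0.0001]
```

Not touching bottom yet, so I'm pressing gently.

Call:
{"fn": "apply_moves", "kwargs": {
  "motion": [
    [1,0,0,0.002,0,0,0],
    [1,0,0,0.004,0,0,0],
    [1,0,0,0.006,0,0,0],
    [1,0,0,0.006,0,0,0],
    [1,0,0,0.006,0,0,0]
  ]
}}

```text
t: 7.8
tcp_pos: [0.5299, 0.0711, 0.0993]
ee_rot: [[0.947, -0.322, 0.001], [-0.322, -0.947, 0.0], [0.001, -0.0, -1.0]]
wrist_force: [-3.5, -0.8, 4.8]
grip_width: 0.182
grip_force: 30.0
```

```bash
python3 go.py 529.8 71 98 -108.8
```

```text
t 7.8 tcp [529.9  71.1  99.3] yaw -108.8 q [ 0.07 -0.07  1.63 -0.    1.59  1.97] F [-3.5 -0.8  4.8] [-0.02  0.64  0.06] grip 0.18236961800969284 30.000775270164013
shift [-0.0004  0.0007  0.0053] turn [-0.0007 -0.0019  0.0001]
```

Bottomed at TCP 99.3 mm, exactly the fully-home height, with +7 N. Turning now.

Call:
{"fn": "apply_moves", "kwargs": {
  "motion": [
    [1,0,0,0,0,0,-0.05],
    [1,0,0,0,0,0,-0.15],
    [1,0,0,0,0,0,-0.25],
    [1,0,0,0,0,0,-0.35],
    [1,0,0,0,0,0,-0.45],
    [1,0,0,0,0,0,-0.55],
    [1,0,0,0,0,0,-0.62],
    [1,0,0,0,0,0,-0.65]
  ]
}}

```text
t: 8.47
tcp_pos: [0.5298, 0.0709, 0.0993]
ee_rot: [[1.0, 0.014, 0.001], [0.014, -1.0, -0.0], [0.001, 0.0, -1.0]]
wrist_force: [-4.0, -0.5, 6.4]
grip_width: 0.182
grip_force: 30.0
```

```bash
python3 go.py 529.8 71 99 -28.1
```

```text
t 8.4667 tcp [529.8  70.9  99.3] yaw -89.2 q [ 0.07 -0.07  1.63 -0.    1.59  1.63] F [-4.  -0.5  6.4] [-0.18  0.81 -0.08] grip 0.18174644637684778 30.001908615231514
shift [ 0.0001 -0.0003  0.0013] turn [ 1.3000e-03 -7.0000e-04 -2.0366e+00]
```

Call:
{"fn": "apply_moves", "kwargs": {
  "motion": [
    [1,0,0,0,0,0,-0.1],
    [1,0,0,0,0,0,-0.2],
    [1,0,0,0,0,0,-0.3],
    [1,0,0,0,0,0,-0.4],
    [1,0,0,0,0,0,-0.5],
    [1,0,0,0,0,0,-0.6],
    [1,0,0,0,0,0,-0.7],
    [1,0,0,0,0,0,-0.8]
  ]
}}

```text
t: 9.13
tcp_pos: [0.5296, 0.0708, 0.0993]
ee_rot: [[0.908, 0.42, 0.0], [0.42, -0.908, -0.001], [0.0, 0.001, -1.0]]
wrist_force: [-4.3, -1.0, 5.9]
grip_width: 0.184
grip_force: 30.0
```

Call:
{"fn": "apply_moves", "kwargs": {
  "motion": [
    [1,0,0,0,0,0,-0.1],
    [1,0,0,0,0,0,-0.2],
    [1,0,0,0,0,0,-0.3],
    [1,0,0,0,0,0,-0.4],
    [1,0,0,0,0,0,-0.5],
    [1,0,0,0,0,0,-0.6],
    [1,0,0,0,0,0,-0.7],
    [1,0,0,0,0,0,-0.8]
  ]
}}

```text
t: 9.8
tcp_pos: [0.5299, 0.0705, 0.0994]
ee_rot: [[0.659, 0.752, 0.001], [0.752, -0.659, -0.001], [-0.0, 0.001, -1.0]]
wrist_force: [-3.1, -1.6, 4.6]
grip_width: 0.18
grip_force: 30.0
```

```bash
python3 go.py 529.8 71 99 -28.1
```

```text
t 9.8 tcp [529.9  70.5  99.4] yaw -41.19 q [ 0.07 -0.07  1.63 -0.    1.59  0.79] F [-3.1 -1.6  4.6] [-0.45  0.71 -0.27] grip 0.17974093194271631 30.011056065559387
shift [ 0.0013 -0.0014  0.0014] turn [ 0.0026  0.0008 -0.4364]
```

Call:
{"fn": "apply_moves", "kwargs": {
  "motion": [
    [1,0,0,0,0,0,-0.1],
    [1,0,0,0,0,0,-0.2],
    [1,0,0,0,0,0,-0.3],
    [1,0,0,0,0,0,-0.38],
    [1,0,0,0,0,0,-0.42],
    [1,0,0,0,0,0,-0.44],
    [1,0,0,0,0,0,-0.44],
    [1,0,0,0,0,0,-0.44]
  ]
}}

```text
t: 10.47
tcp_pos: [0.53, 0.0704, 0.0993]
ee_rot: [[0.472, 0.882, 0.001], [0.882, -0.472, -0.001], [-0.001, 0.002, -1.0]]
wrist_force: [-1.9, -2.1, 6.0]
grip_width: 0.179
grip_force: 30.0
```

```bash
python3 go.py 529.8 71 99 -28.1;  python3 - <<'E'
from h import *
from rig import snapshot
im=np.zeros((600,800,3),np.uint8)
for i,(n,b) in enumerate((('scene',(262,352,130,255)),('top',(215,305,180,305)))):
    s=snapshot(n);np.savez(n+'3.npz',**s);x0,x1,y0,y1=b
    c=cv2.resize(s['color'][y0:y1,x0:x1,::-1],None,fx=4.4,fy=4.4,interpolation=cv2.INTER_CUBIC);im[:c.shape[0],i*400:i*400+c.shape[1]]=c
cv2.imwrite('pics/t1.png',im)
E
```

```text
t 10.4667 tcp [530.   70.4  99.3] yaw -28.14 q [ 0.07 -0.07  1.63 -0.    1.59  0.56] F [-1.9 -2.1  6. ] [-0.6   0.5  -0.17] grip 0.17897445742057816 30.006892159581184
shift [ 0.0017 -0.002   0.0013] turn [ 0.0033  0.0012 -0.0013]
```

View pics/t1.png

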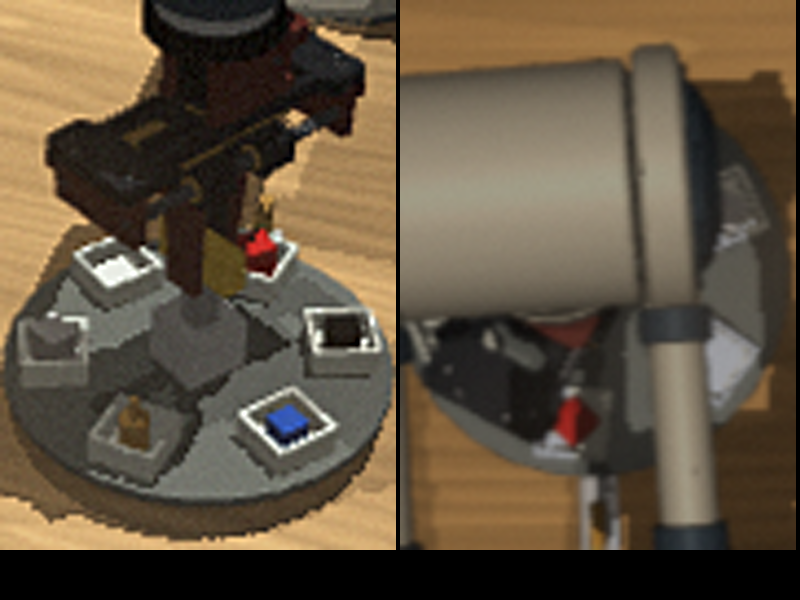

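The scene crop shows the red bin beside the pointer at (265,250), with the blue bin at (287,425) and the empty bin at (117,262). All parts are still in their bins. Next I'll measure the angles from clear bin rims and the pointer.

```bash
python3 - <<'E'
from h import *
np.set_printoptions(precision=1,suppress=True)
A=lambda d:np.degrees(np.arctan2(d[1],d[0]))%360
for f in '03':
    s=dict(np.load(f'scene{f}.npz'));H=np.array([529,69.6])
    for vmin in (130,160,190):
      for c in blobs(s,(0,0,vmin),(180,50,255),(255,360,170,255),30):
        r=rect(s,c,.048)
        if min(r[1])>36 and max(r[1])<49:
            print(f,vmin,c.mean(0),r[0],r[1],'rectang',r[2]%90,'pos ang',A(r[0]-H),'rad',np.hypot(*(r[0]-H)))
for n,H,box in(('scene',(529,69.6),(312,332,170,192)),('top',(528.5,71),(250,275,280,312))):
    s=dict(np.load(n+'0.npz'))
    for sat in (90,110,140):
      for c in blobs(s,(18,sat,80),(35,255,255),box,2): r=rect(s,c,.04);print(n,sat,'pointer',r,A(r[0]-H))
s=dict(np.load('top0.npz'))
for c in blobs(s,(0,0,110),(180,60,255),(250,275,288,312),15): r=rect(s,c,.01);print('arm',c.mean(0),r)
for n,z in(('scene',.026),('top',.026)):  # turntable disc outline: fit circle centre
    s=dict(np.load(n+'0.npz'))
E
```

```text
0 130 [320.  227.3] [592.5 126.2] [44.8 43.9] rectang 41.374744 pos ang 41.72116073257736 rad 85.07359820665366
0 130 [285.6 223.2] [609.6  42.7] [43.4 44.2] rectang 70.773254 pos ang 341.5264391203581 rad 85.01594460489237
0 130 [339.8 210.2] [512.2 153.6] [45.  44.2] rectang 12.132307 pos ang 101.29806960675063 rad 85.62700087892584
0 130 [306.9 200.7] [509.9  63.4] [44.9 44. ] rectang 72.24331 pos ang 197.95248280686835 rad 20.07653712815732
0 130 [325.6 189.4] [446.4  96.7] [45.7 48.1] rectang 71.69585 pos ang 161.8423227335623 rad 86.92405938876539
0 130 [295.  186.5] [464.5  14.5] [45.1 46.5] rectang 41.39087 pos ang 220.492883092862 rad 84.79344791859232
0 160 [320.  227.4] [592.8 126.2] [42.3 42.4] rectang 41.354645 pos ang 41.59812855120296 rad 85.3251858079167
0 160 [285.8 223.2] [609.7  42.8] [41.8 42.6] rectang 70.80109 pos ang 341.6220348953697 rad 85.02420526292066
0 160 [306.9 200.8] [510.3  63.9] [42.5 42.4] rectang 71.52623 pos ang 196.99598076125244 rad 19.596120288928134
0 160 [325.8 189.3] [445.9  96.5] [45.1 47.3] rectang 71.677155 pos ang 162.03926683414906 rad 
[... 1848 characters left out ...]
0 pointer (array([378.6,  67.5]), array([49. , 24.5]), np.float32(8.583692)) 180.81862709384023
scene 110 pointer (array([380. ,  46.3]), array([37.5, 11.7]), np.float32(10.632037)) 188.90032564292514
scene 140 pointer (array([389.,  67.]), array([28.7, 10. ]), np.float32(4.8518057)) 181.06704501423656
top 90 pointer (array([385.2,  65.8]), array([27.7,  9.3]), np.float32(0.047917333)) 182.08434454982745
top 110 pointer (array([385.8,  65.5]), array([25.3,  8.6]), np.float32(0.042240947)) 182.2156571544032
top 140 pointer (array([386.4,  65.7]), array([24.2,  6.5]), np.float32(1.9258223)) 182.14903077221604
arm [259.9 296.5] (array([391.4,  66.1]), array([43.6, 22.3]), np.float32(1.4545643))
```

The bins give the red bin at about 174.3°, while the pointer direction is about 181.7°. The socket play took up the rest, so I need another 7.4° or so.

Call:
{"fn": "apply_moves", "kwargs": {
  "motion": [
    [1,0,0,0,0,0,-0.05],
    [1,0,0,0,0,0,-0.12],
    [1,0,0,0,0,0,-0.19],
    [1,0,0,0,0,0,-0.23],
    [1,0,0,0,0,0,-0.25],
    [1,0,0,0,0,0,-0.25],
    [1,0,0,0,0,0,-0.25],
    [1,0,0,0,0,0,-0.25]
  ]
}}

```text
t: 11.23
tcp_pos: [0.5301, 0.0703, 0.0993]
ee_rot: [[0.353, 0.936, 0.001], [0.936, -0.353, -0.001], [-0.001, 0.002, -1.0]]
wrist_force: [-2.0, -1.5, 5.1]
grip_width: 0.178
grip_force: 30.0
```

```bash
python3 go.py 529.8 71 99 -20.6; cat > ang.py <<'E'
from h import *
from rig import snapshot
np.set_printoptions(precision=1,suppress=True)
s=snapshot('scene');T=snapshot('top');H=np.array([529,69.6])
for vmin in (130,145,160):
  for c in blobs(s,(0,0,vmin),(180,50,255),(255,360,170,255),30):
    r=rect(s,c,.048);d=r[0]-H
    if min(r[1])>36 and max(r[1])<49: print(vmin,r[0],r[1],r[2]%90,np.degrees(np.arctan2(d[1],d[0]))%60+120,np.hypot(*d))
im=np.zeros((600,800,3),np.uint8)
for i,(q,b) in enumerate(((s,(262,352,130,255)),(T,(215,305,180,305)))):
    x0,x1,y0,y1=b;c=cv2.resize(q['color'][y0:y1,x0:x1,::-1],None,fx=4.4,fy=4.4,interpolation=cv2.INTER_CUBIC);im[:c.shape[0],i*400:i*400+c.shape[1]]=c
import time;cv2.imwrite(f'pics/a{int(time.time())}.png',im)
E
python3 ang.py; ls pics
```

```text
t 11.2333 tcp [530.1  70.3  99.3] yaw -20.65 q [ 0.07 -0.07  1.63 -0.    1.58  0.43] F [-2.  -1.5  5.1] [-0.67  0.46 -0.19] grip 0.17838521668330592 30.00835720449686
shift [ 0.002  -0.0022  0.0012] turn [ 0.0036  0.0015 -0.0016]
130 [569.7 145. ] [43.6 42.9] 61.39023 121.67931658760905 85.70415889259286
130 [484.4 141.9] [44.5 42.3] 33.53918 121.66876881733283 84.9953064873769
130 [488.5  -4.1] [43.6 45.1] 62.058792 121.22267397423364 84.03339937885957
145 [569.7 145. ] [42.8 42.2] 61.21612 121.63256970609714 85.74124564460189
145 [484.3 142.3] [43.4 42. ] 32.81725 121.58402860804559 85.33841128092277
145 [489.6  -4.7] [42.4 43.7] 64.706726 122.090340096372 84.09847851977378
160 [569.8 145.1] [42.2 41.5] 61.20701 121.57981927685103 85.82617422753285
160 [489.3  -4.9] [42.1 42.8] 63.97725 121.95396816001883 84.41746063274205
a1795979295.png
crop1.png
g1.png
h1.png
h2.png
scene0.png
t1.png
top0.png
```

```bash
cp pics/a*.png pics/final.png
```

View pics/final.png

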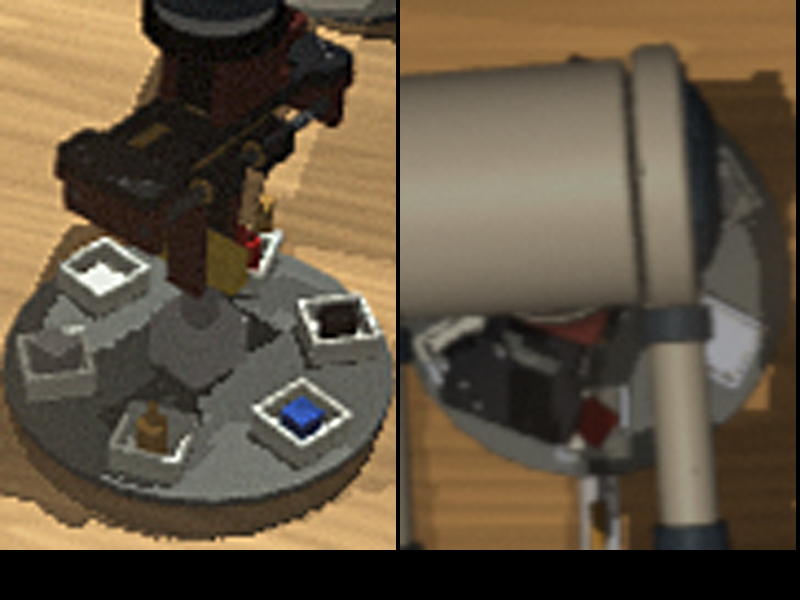

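The red bin now stands in front of the pointer, with the bin centre at about crop column 594 against an expected 595. Every part is in its bin. I'm holding for half a second to check for drift.

Call:
{"fn": "apply_moves", "kwargs": {
  "motion": [
    [1,0,0,0,0,0,0],
    [1,0,0,0,0,0,0],
    [1,0,0,0,0,0,0],
    [1,0,0,0,0,0,0],
    [1,0,0,0,0,0,0],
    [1,0,0,0,0,0,0],
    [1,0,0,0,0,0,0],
    [1,0,0,0,0,0,0]
  ]
}}

```text
t: 12.0
tcp_pos: [0.5301, 0.0704, 0.0993]
ee_rot: [[0.353, 0.936, 0.002], [0.936, -0.353, -0.001], [-0.001, 0.002, -1.0]]
wrist_force: [-2.3, -3.3, 5.3]
grip_width: 0.182
grip_force: 30.0
```

```bash
python3 go.py 529.8 71 99 -20.6; python3 ang.py
```

```text
t 12.0 tcp [530.1  70.4  99.3] yaw -20.65 q [ 0.07 -0.07  1.63 -0.    1.58  0.43] F [-2.3 -3.3  5.3] [-0.63  0.45 -0.2 ] grip 0.181654011980367 30.008326023817062
shift [ 0.0019 -0.0022  0.0013] turn [ 0.0037  0.0015 -0.0016]
130 [569.6 145.1] [43.6 42.9] 61.22536 121.7123136001077 85.73700019180404
130 [484.  141.9] [45.1 42.5] 32.72619 121.91748678696356 85.12240891108699
130 [488.2  -4.3] [43.6 45.7] 62.345413 121.08461255691037 84.40168951061514
145 [569.7 145. ] [42.8 42.2] 61.21612 121.63256970609714 85.74124564460189
145 [484.3 142.2] [43.6 41.9] 33.0665 121.60980170665215 85.30490836757119
145 [489.1  -4.9] [43.1 43.8] 63.20468 121.79544425832752 84.51311123749785
160 [569.8 145.1] [42.2 41.6] 61.20701 121.61064637666361 85.82649344783337
160 [489.   -5.1] [42.7 42.8] 63.217407 121.80437316311651 84.73415938131359
```

No drift, so I'm handing in.

```bash
python3 -c "
from rig import close_job
print(close_job())"
```

```text
the job is handed in; nothing more can be done
None
```

I handed the job in at about 12 s: the key is fully home in the socket, the red capacitor's bin faces the pointer to within about half a degree by my camera measurements, and the gripper is still holding it steady; no verdict came back.

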